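Load a turned foot and index the drilling table to the next station

ROBOT

A 6-joint arm with a two-finger parallel gripper is mounted at the origin on the work surface; the furniture and walls round the work are solid. World frame = base frame: x ahead of the robot, y to its left, z up, the work surface at z = 0. Lengths are in m, angles in rad, forces in N, time in s.
With the tool pointing down it reaches from about 0.25 to 0.8 m from the base axis. Payload 8.5 kg.
Tool frame: the origin (TCP) lies on the mounting face of the last link; the fingertips stand 173 mm ahead of it and the grasp point (between the pads) lies 155 mm ahead of it; x points along the fingers, z is the direction in which the jaws open and shut, and the axes are right-handed (so a half turn about x gives the same grasp; the last joint's range is limited). The gripper opens to 85 mm and grips with 20 to 120 N. Pads are 22 mm wide; open, the fingers measure 114 mm over their backs; the gripper's body (76 mm by 85 mm) begins 54 mm behind the grasp point. The pads swing forward as they close: fully open they stand 13 mm farther back than shut.
Start: joints at [1.244, 0.238, -0.013, 1.319, 0, 1.571], TCP at [0.169, 0.497, 0.405] pointing down, gripper open.
Joint ranges: [-2.66, 2.66], [-1.03, 1.9], [-1.14, 1.46], [-1.82, 2.27], [-1.45, 1.34], [-3.14, 3.14]. Speed limits (rad/s): [2.22, 2.22, 2.79, 3.14, 3.14, 3.14].

INTERFACE

Orientations are given as a rotation vector (axis times angle).
In Python, from workcell import arm gives the robot as it stands.
- The arm moves only by the tool step_arm, never from a script. Its arguments are lists of equal length, an entry for each row: "turn": the turn, a rotation vector about the tool's x, y, z each as a share of 0.1 rad, from -1 to 1, a list of three; "slide": the shift along the tool's x, y, z each as a share of 4 cm, from -1 to 1, a list of three; "grip": the closure, from -1 (fully open) to 1 (shut), so that 0 is half open. In form: {"turn": [[wx, wy, wz], ...], "slide": [[tx, ty, tz], ...], "grip": [grip, ...]}. A call has 1 to 20 rows; each row shifts and turns the commanded pose from where the row before left it, along the tool's axes as they then stand; what a row does not reach is not made up. A row lasts 1/10 s, in which the tool goes at most 50 mm and 8.59 degrees, less where a joint would pass 70% of its speed; a pose out of reach is approached as far as the arm can. A call with a number of a shift or a turn outside -1 to 1 is refused whole. A call with a gripper value outside its range is refused whole. The fingers move at their own pace and stop on an object; "newtons" is the grip in N (left out, the last holds). Time passes only in rows, so rows that do not move let the fingers close. It gives the time, the measured TCP pose, the force and the opening at its end, in the units of the state.
- arm.state(): the state, without advancing time (a new reading comes with each control period).
- arm.snapshot(name): name is "scene" or "top" or "wrist"; returns a dict with "img" (480x640x3 uint8, red, green, blue), "depth" (480x640 float32, m along the optical axis (not along the pixel's ray), 0 where there is no reading), "fx", "fy", "cx", "cy" (pixels), "rvec" (rotation vector, rad) and "tvec" (3), from world to camera coordinates, as OpenCV has them. Camera axes: x right, y down, z forward; pixel columns grow to the right and rows downward; lengths in m; the calibration is good to about 2 mm. The wrist camera is an equidistant fisheye: a pixel r from the principal point sees the ray r / f radians off the axis. A picture is of the moment at which its call begins.
- arm.finish_job(): hands the job in, once; it reports no verdict.
The state is a dict: "clock": time; "q": joint angles; "qd": joint speeds; "effort": joint torques, N m; "position": TCP position; "tcp_rot": TCP orientation; "wrist_force": force on the tool from outside, world axes, zero at the start; "ft_torque": the same for the moment, N m; "opening": finger opening in m.
Only numpy, scipy, OpenCV 4.12 (cv2) and the standard library are available. Lean on these libraries where they do the work, as an engineer would, in place of code of your own. Each camera call takes 0.05 s, during which the arm holds its last target.

TASK

Lower the loose turned wooden foot upright into the empty nest of the round index table that comes next under the drill guide. Then turn the table anticlockwise (seen from above) by one station, until the spring pawl has clicked in behind the next tooth, and draw it slowly back by feel until that tooth stands firm against the pawl (about 10 N at a peg; the slim pawl must not be forced), so that the foot waits under the drill guide. Let go and leave the other things on the bench where they are.

Things in the scene. Friction and masses are not known exactly. Their poses are not given: they have to be found in the camera images.
- foot: The only loose turned furniture foot: plain wood, 86 mm tall, upright on the bench. Origin at the centre of its underside, z up along it. Radius 17 mm at the underside, 19 mm at 4 mm height, swelling evenly to 25 mm (widest) at 50 mm height, 20 mm at the top. 0.09 to 0.15 kg. It trades places with the masking tape and the wax tin from run to run.
- index_base: Fixed grey base bolted to the bench, 200 mm across, 20 mm high. Origin on the table's axis at bench height, z up; x points away from the robot at yaw 0. On its -y side the drill guide: a post 160 mm out from the axis, 170 mm high, whose arm (30 mm wide, underside 150 mm up) reaches in over the -y station. On its +y side the pawl. Place and yaw differ from run to run.
- index_table: Turning part: round plate (206 mm across, top 42 mm above the bench) on a four-tooth ratchet wheel. Origin on the axis at bench height; turns about z. Axes as index_base at angle 0; starts 0.05 to 0.30 rad anticlockwise of that; one station is a quarter turn. Four nests, 70 mm out on its x and y axes: a drilled foot (top 129 mm above the bench, fixed) at -y; empty at -x (load this one), +x and +y.
- nest_load (a point): Centre of the floor of the empty nest to load, on the table's -x axis, 70 mm from the turning axis, 45 mm above the bench; turns with the table. The nest is a black ring, 42 mm inner and 55 mm outer diameter, its slightly flared rim 10 mm above the floor.
- peg_back_left (a point): Centre of the top of the turning peg between the table's +x and +y axes, 90 mm from the turning axis: upright steel pin, 12 mm across, standing 50 mm above the plate (top 92 mm above the bench); its lowest 4 mm is a 20 mm collar. The table turns stiffly (about 2 N at a peg) and stays where it is left.
- peg_front_left (a point): Centre of the top of the like peg between the table's -x and +y axes. Turning anticlockwise, a tooth's ramp lifts the spring pawl over the last 20 degrees before the click: up to 8 N at a peg, then the force drops. On the way back, creep at 10 mm/s or less: the stop is sudden.
- peg_front_right (a point): Centre of the top of the like peg between the table's -x and -y axes. Turning clockwise, a tooth stops dead on the pawl: about 10 N at a peg seats it well (4 N must reach the pawl; the table's own friction takes some 2 N at the peg), and the pawl must not be loaded over 15 N (some 20 N at a peg).
- tooth_next (a point): Middle of the flat radial stop face of the tooth that must come behind the pawl: on the table's +x axis, 112 mm from the turning axis, 27 mm above the bench. When the table is seated after the quarter turn, it bears on the pawl's stop face.
- pawl (a joint): Swing of the slim dark steel spring pawl at the wheel's rim, +y side of index_base: 0 rad at rest, about 0.12 while a tooth pushes its nose out 6 mm; it snaps back once the tooth's face is 1 to 2 mm past the nose's stop face. That face looks to -x, 112 mm out from the axis, and lies within 4.5 mm of index_base's y axis, to either side: its block has adjusting slots, so find the stop by feel.
- bush (a point): Centre of the lower end of the drill guide's steel bush, 144 mm above the bench, 70 mm from the turning axis on index_base's -y axis. Fixed to the base.
- masking_tape: Bystander: roll of masking tape lying flat, 104 mm across, 24 mm high. Origin at the centre of its underside.
- wax_tin: Bystander: round flat wax tin, 87 mm across, 33 mm high. Origin at the centre of its underside.
- dowel_can: Bystander: tin can of dowels and bits, 73 mm across, 123 mm tall with its dowels. Origin at the centre of its underside.
There are look-alikes about, which are no part of the job. Leave any red or turquoise look-alike of the foot alone.

How it is judged:
By the outcome, as a careful person would: the job done as asked, in the order asked, and still so for the second after the job is handed in, with the robot touching nothing.
It also fails if it takes over 64 s, if anything falls off the work surface, if the arm or the gripper's body presses on something with over 40 N, if the wrist force passes 120 N, or if a joint passes its speed limit or range.

## Working session

There is one attempt and no reset: what is moved stays moved. The work goes in short steps, Python scripts to look and compute and a tool call to move; the robot and the scene stay as the last step left them, time stands still between calls to the robot, and variables do not carry over. Pictures are saved under pics/ and viewed, and the job is handed in when it is done.

Besides the shell and the picture viewer there is one more tool, called after "Request:" as name(argument=value, ...) on one line, values as JSON. step_arm: Moves the arm, as the interface text tells. Shift numbers are shares of 4 cm and turn numbers shares of 0.1 rad, none past 1 either way. Its arguments: {"type":"object","properties":{"turn":{"type":"array"},"slide":{"type":"array"},"grip":{"type":"array"},"newtons":{"type":"number"}},"required":["turn","slide","grip"]}

```bash
ls; mkdir -p pics
cat > h.py <<'E'
import numpy as np, cv2
from workcell import arm
from scipy.spatial.transform import Rotation as R
def snap(n,f):
    s=arm.snapshot(n); cv2.imwrite('pics/'+f+'.png',cv2.cvtColor(s['img'],cv2.COLOR_RGB2BGR)); np.savez('pics/'+f+'.npz',**s); return s
def ld(f): return dict(np.load('pics/'+f+'.npz'))
def cam(s): return R.from_rotvec(s['rvec']).as_matrix(), np.array(s['tvec'])
def ray(s,u,v):
    M,t=cam(s); d=np.array([(u-s['cx'])/s['fx'],(v-s['cy'])/s['fy'],1.]); return -M.T@t, M.T@d
def onz(s,u,v,z):
    o,d=ray(s,u,v); return o+d*(z-o[2])/d[2]
def cloud(s):
    v,u=np.mgrid[0:480,0:640]; z=s['depth']; M,t=cam(s)
    P=np.stack([(u-s['cx'])/s['fx']*z,(v-s['cy'])/s['fy']*z,z],-1)
    return (P-t)@M
def proj(s,P):
    M,t=cam(s); c=M@np.array(P)+t; return s['fx']*c[0]/c[2]+s['cx'],s['fy']*c[1]/c[2]+s['cy']
E
python3 - <<'E'
from h import *
a=snap('scene','s0'); b=snap('top','t0')
for s in(a,b):
    M,t=cam(s);print(-M.T@t,M[2],s['fx'],(s['depth']>0).mean())
print(arm.state())
E
```

```text
pics
[-0.34347997 -1.02762217  1.01530281] [ 0.54630778  0.59946347 -0.58497124] 574.3725889981802 0.817939453125
[ 0.17898717 -0.21965682  1.61349943] [ 0.20704603  0.09014756 -0.97416906] 623.4701576287605 0.9960904947916667
{'clock': 0.1, 'q': array([ 1.24403790e+00,  2.38698503e-01, -1.41648998e-02,  1.31918857e+00,
        3.11802041e-05,  1.57080452e+00]), 'qd': array([-1.39678544e-03, -3.50730871e-03,  1.56644541e-03, -6.74369893e-04,
       -8.16867992e-05,  1.51776503e-03]), 'effort': array([ 3.10480345e-04, -5.39718211e+01,  3.46999454e+01,  1.34531196e-02,
        6.98146437e-05,  1.22292082e-05]), 'position': array([0.16845977, 0.49708082, 0.40415543]), 'tcp_rot': array([-0.96593437,  1.34731742,  0.96476421]), 'wrist_force': array([-1.21949344, -0.31285847,  0.01711277]), 'ft_torque': array([-0.02655175, -0.03318725, -0.00163341]), 'opening': 0.08563333919973674}
```

View pics/s0.png

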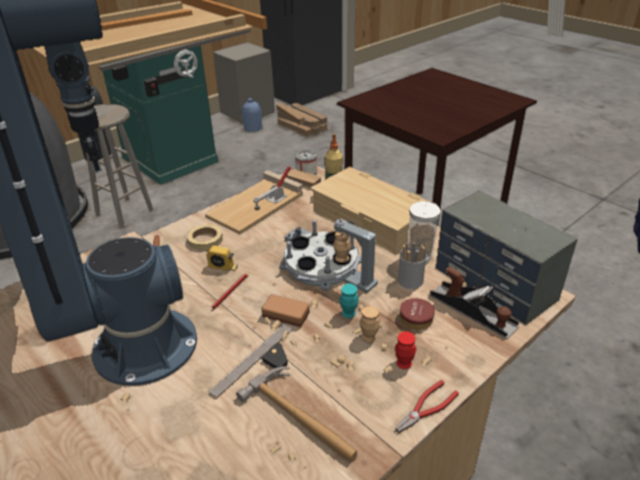

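View pics/t0.png

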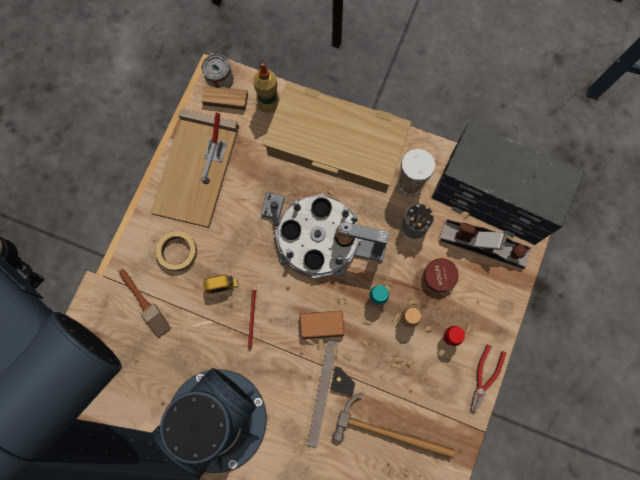

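Look-alikes of the foot in the top view are turquoise (379,294), red (454,335), the drilled foot fixed in the table (344,237) and plain wood (412,316). I choose the wood one at (412,316). Next I make close crops and measure.

Run:
```python
from h import *
t=ld('t0');s=ld('s0')
bg=lambda f:cv2.imread('pics/'+f+'.png')
c=cv2.resize(bg('t0')[180:350,250:480],(800,591),interpolation=cv2.INTER_CUBIC);cv2.imwrite('pics/c1.png',c)
c=cv2.resize(bg('s0')[200:350,260:460],(800,600),interpolation=cv2.INTER_CUBIC);cv2.imwrite('pics/c2.png',c)
P=cloud(t)
for n,(u,v,z) in dict(foot=(412,316,.086),turq=(379,294,.086),red=(454,335,.086),axis=(318,234,.05),can=(418,220,.1),tin=(440,277,.033)).items(): print(n,P[v,u].round(4),onz(t,u,v,z).round(4))
# foot segmentation via depth
X=P[...,:2]; 
for n,(u,v) in dict(foot=(412,316),turq=(379,294),red=(454,335),tin=(440,277),can=(418,220)).items():
    o=P[v,u]; m=(np.hypot(*(X-o[:2]).transpose(2,0,1))<.05)&(P[...,2]>.078 if n not in('tin',) else P[...,2]>.025)
    q=P[m];print(n,m.sum(),q.mean(0).round(4),q.min(0).round(4),q.max(0).round(4))
# plate
o=P[265,290];print(o)
m=(abs(P[...,2]-.042)<.004)&(np.hypot(*(X-onz(t,318,234,.05)[:2]).transpose(2,0,1))<.12)
m8=cv2.morphologyEx(m.astype(np.uint8),cv2.MORPH_OPEN,np.ones((2,2)))
cs=max(cv2.findContours(m8,cv2.RETR_EXTERNAL,cv2.CHAIN_APPROX_NONE)[0],key=len)[:,0]
(_u,r)=cv2.minEnclosingCircle(cs);print('plate px',_u,r)
Q=np.array([onz(t,a,b,.042) for a,b in cs]);print(cv2.minEnclosingCircle(Q[:,:2].astype(np.float32)))
```

```text
foot [ 0.4108 -0.3542  0.0797] [ 0.4098 -0.3536  0.086 ]
turq [ 0.4303 -0.2596  0.0873] [ 0.4305 -0.2597  0.086 ]
red [ 0.4053 -0.4648  0.08  ] [ 0.4044 -0.4639  0.086 ]
axis [ 0.5225 -0.0601  0.0557] [ 0.5238 -0.0595  0.05  ]
can [ 0.6632 -0.2874  0.0215] [ 0.6394 -0.284   0.1   ]
tin [ 0.5377 -0.3903  0.0361] [ 0.5384 -0.3907  0.033 ]
foot 211 [ 0.4116 -0.3537  0.0854] [ 0.3925 -0.3736  0.0782] [ 0.4307 -0.334   0.094 ]
turq 204 [ 0.434  -0.2599  0.0857] [ 0.4146 -0.2797  0.079 ] [ 0.4546 -0.2402  0.0977]
red 217 [ 0.4075 -0.468   0.086 ] [ 0.3883 -0.4885  0.0787] [ 0.4272 -0.4482  0.0947]
tin 862 [ 0.5448 -0.3906  0.0322] [ 0.5026 -0.4345  0.0251] [ 0.5868 -0.3471  0.0441]
can 297 [ 0.6508 -0.2849  0.0967] [ 0.6151 -0.3198  0.0782] [ 0.6873 -0.2483  0.1321]
[ 0.4251031  -0.02086556  0.02839522]
plate px (305.0, 229.0) 30.14972686767578
((0.5262579321861267, -0.02203870564699173), 0.08081119507551193)
```

View pics/c1.png

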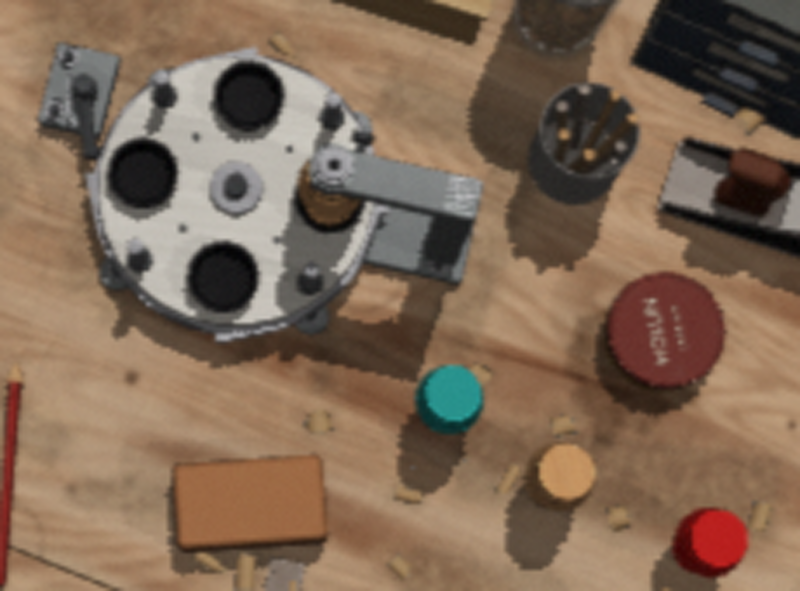

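View pics/c2.png

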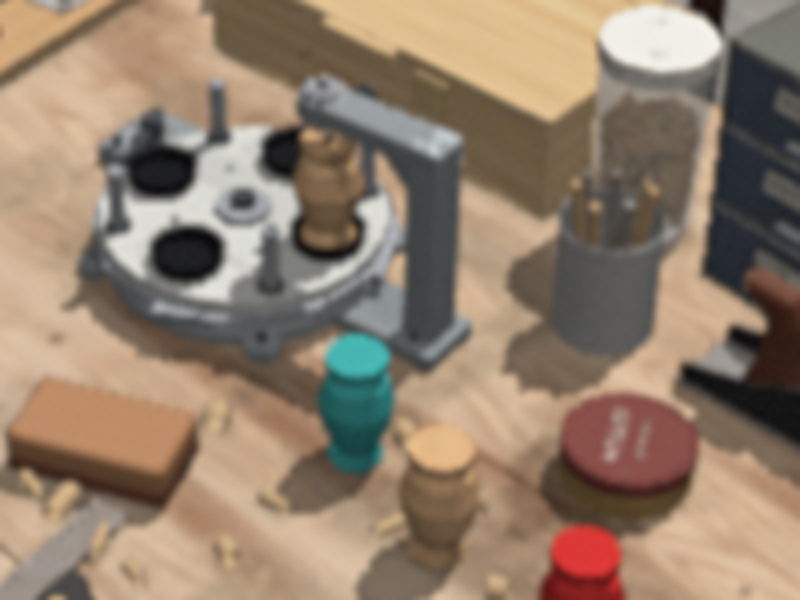

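The close crop shows the plain wood foot at top (412,316). It stands free, with turquoise and red ones either side of it. Next I measure the table angle from the nests and pegs.

Run:
```python
from h import *
t=ld('t0');g=t['img'].max(2)
im=(g<45).astype(np.uint8)
n,l,st,ce=cv2.connectedComponentsWithStats(im)
C=[]
for i in range(1,n):
    if 150<st[i,4]<700 and 260<ce[i][0]<400 and 180<ce[i][1]<290:
        p=onz(t,*ce[i],.053); print(st[i],ce[i].round(1),p.round(4)); C.append(p)
a,b,c=[np.array(x) for x in sorted(map(list,C))[:3]] if len(C)==3 else (0,0,0)
# plate bright fit
hsv=cv2.cvtColor(t['img'],cv2.COLOR_RGB2HSV)
m=((hsv[...,2]>150)&(hsv[...,1]<50)).astype(np.uint8)
P=cloud(t);m[(abs(P[...,2]-.045)>.012)]=0
m=cv2.morphologyEx(m,cv2.MORPH_OPEN,np.ones((3,3)))
cs=max(cv2.findContours(m,cv2.RETR_EXTERNAL,cv2.CHAIN_APPROX_NONE)[0],key=len)[:,0]
print(cs.min(0),cs.max(0))
k=cv2.convexHull(cs)[:,0]
Q=np.array([onz(t,a_,b_,.042)[:2] for a_,b_ in k])
from scipy.optimize import least_squares
r=least_squares(lambda p:np.hypot(*(Q-p[:2]).T)-p[2],[.52,-.06,.1],loss='soft_l1',f_scale=.002);print('plate',r.x,r.cost)
S=3.478
for n,(u,v,z) in dict(pBL=(163,78,.092),pFL=(135,250,.092),pFR=(310,272,.092),pBR=(332,102,.092),hub=(236,185,.06),bush_top=(334,163,.17)).items():
    print(n,onz(t,250+u/S,180+v/S,z).round(4))
# post top & arm
m=(P[...,2]>.16)&(P[...,2]<.185)&(np.hypot(P[...,0]-.5,P[...,1]+.12)<.13)
vv,uu=np.nonzero(m);Q=np.array([onz(t,u_,v_,.17)[:2] for u_,v_ in zip(uu,vv)],np.float32)
print(len(Q),cv2.minAreaRect(Q),cv2.boxPoints(cv2.minAreaRect(Q)))
```

```text
[312 198  19  20 287] [321.  207.3] [ 0.5922 -0.0404  0.053 ]
[282 220  18  20 286] [290.5 229.6] [0.5075 0.0104 0.053 ]
[304 250  20  20 296] [313.6 259.5] [ 0.4569 -0.0744  0.053 ]
[279 196] [342 272]
plate [ 0.5256002  -0.05607131  0.10094814] 7.239010716991392e-05
pBL [0.5712 0.017  0.092 ]
pFL [ 0.4449 -0.0133  0.092 ]
pFR [ 0.4765 -0.1358  0.092 ]
pBR [ 0.6    -0.1043  0.092 ]
hub [ 0.5234 -0.0594  0.06  ]
bush_top [ 0.5384 -0.1274  0.17  ]
656 ((0.5476235151290894, -0.16770750284194946), (0.047476910054683685, 0.1189790740609169), 9.855351448059082) [[ 0.51405305 -0.11315896]
 [ 0.5344177  -0.23038225]
 [ 0.581194   -0.22225603]
 [ 0.56082934 -0.10503276]]
```

```bash
cat >> h.py <<'E'
def go(p,yaw=None):
    """print tool-frame shift needed (units of 4cm) and turn (units .1rad) to reach TCP p, jaw yaw deg"""
    s=arm.state();M=R.from_rotvec(s['tcp_rot']).as_matrix();d=np.array(p)-s['position']
    y=np.degrees(np.arctan2(M[1,2],M[0,2]))
    print('t',round(s['clock'],2),'pos',s['position'].round(4),'xax',M[:,0].round(3),'jaw',M[:,2].round(3),round(y,1),'F',s['wrist_force'].round(1),'op',round(s['opening'],4),'q',s['q'].round(2))
    print(' slide units now-frame',(M.T@d/.04).round(3))
    if yaw is not None:
        dy=(yaw-y+90)%180-90
        X=np.array([0,0,-1.]);Z=np.array([np.cos(np.radians(y+dy)),np.sin(np.radians(y+dy)),0]);N=np.stack([X,np.cross(Z,X),Z],1)
        print(' turn units',(R.from_matrix(M.T@N).as_rotvec()/.1).round(3),' slide units after-turn frame',(N.T@d/.04).round(3))
E
python3 - <<'E'
from h import *
go([.411,-.354,.30],14)
E
```

```text
t 0.1 pos [0.1685 0.4971 0.4042] xax [-0.    -0.001 -1.   ] jaw [ 0.321  0.947 -0.001] 71.3 F [-1.2 -0.3  0. ] op 0.0856 q [ 1.24  0.24 -0.01  1.32  0.    1.57]
 slide units now-frame [  2.626 -12.572 -18.202]
 turn units [ 9.997e+00 -1.200e-02  6.000e-03]  slide units after-turn frame [  2.604 -22.112   0.736]
```

Request:
step_arm(turn=[[1, 0, 0], [1, 0, 0], [1, 0, 0], [1, 0, 0], [1, 0, 0], [1, 0, 0], [1, 0, 0], [1, 0, 0], [1, 0, 0], [1, 0, 0], [0, 0, 0], [0, 0, 0], [0, 0, 0], [0, 0, 0], [0, 0, 0], [0, 0, 0], [0, 0, 0], [0, 0, 0], [0, 0, 0], [0, 0, 0]], slide=[[0, 0, 0], [0, 0, 0], [0, 0, 0], [0, 0, 0], [0, 0, 0], [0, 0, 0], [0, 0, 0], [0, 0, 0], [0, 0, 0], [0, 0, 0], [0, -0.4, 0], [0, -0.8, 0], [0, -0.8, 0], [0, -0.8, 0], [0, -0.8, 0], [0, -0.8, 0], [0, -0.8, 0], [0, -0.8, 0], [0, -0.8, 0], [0, -0.8, 0]], grip=[-1, -1, -1, -1, -1, -1, -1, -1, -1, -1, -1, -1, -1, -1, -1, -1, -1, -1, -1, -1])

```text
clock: 2.1
position: [0.2418, 0.2009, 0.4045]
tcp_rot: [-0.192, 1.562, 0.192]
wrist_force: [0.4, -0.1, 0.5]
opening: 0.0851
```

Request:
step_arm(turn=[[0, 0, 0], [0, 0, 0], [0, 0, 0], [0, 0, 0], [0, 0, 0], [0, 0, 0], [0, 0, 0], [0, 0, 0], [0, 0, 0], [0, 0, 0], [0, 0, 0], [0, 0, 0], [0, 0, 0], [0, 0, 0], [0, 0, 0], [0, 0, 0], [0, 0, 0], [0, 0, 0], [0, 0, 0], [0, 0, 0]], slide=[[0, -0.8, 0], [0, -0.8, 0], [0, -0.8, 0], [0, -0.8, 0], [0, -0.8, 0], [0, -0.8, 0], [0, -0.8, 0], [0, -0.8, 0], [0.2, -0.8, 0], [0.2, -0.8, 0.1], [0.2, -0.8, 0.1], [0.2, -0.8, 0.1], [0.2, -0.8, 0.1], [0.2, -0.8, 0.1], [0.2, -0.8, 0.1], [0.2, -0.8, 0.1], [0.2, -0.8, 0], [0.2, -0.4, 0], [0.2, -0.2, 0], [0, 0, 0]], grip=[-1, -1, -1, -1, -1, -1, -1, -1, -1, -1, -1, -1, -1, -1, -1, -1, -1, -1, -1, -1])

```text
clock: 4.1
position: [0.406, -0.3421, 0.3153]
tcp_rot: [-0.19, 1.564, 0.193]
wrist_force: [-1.0, 0.1, -0.3]
opening: 0.0856
```

Run:
```python
from h import *
go([.411,-.354,.207],14); s=snap('wrist','w1');print(s['fx'],s['cx'],s['cy'])
b=snap('top','t1');snap('scene','s1')
```

```text
t 4.1 pos [ 0.406  -0.3421  0.3153] xax [-0.002  0.002 -1.   ] jaw [ 0.971  0.241 -0.002] 13.9 F [-1.   0.1 -0.3] op 0.0856 q [-0.7   0.29 -0.17  1.11 -0.    0.63]
 slide units now-frame [ 2.707 -0.324  0.054]
 turn units [-0.01  -0.015 -0.021]  slide units after-turn frame [ 2.708 -0.318  0.05 ]
371.64829954431775 310.5988343213832 233.9026432697091
```

View pics/w1.png

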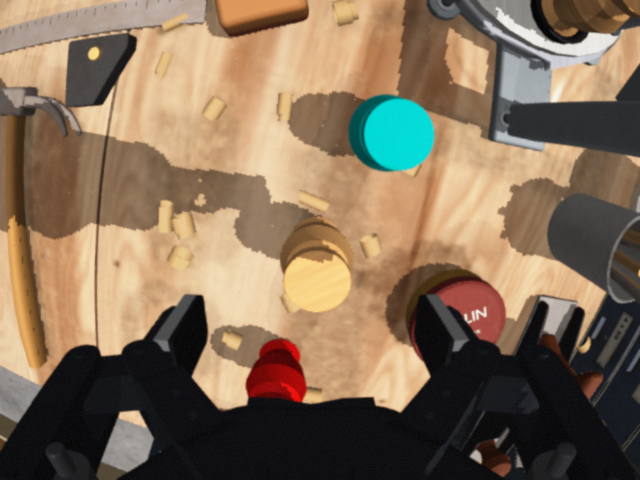

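The wrist view shows the wood foot's top at (318,280), midway between the jaws. Turquoise is at (392,133) and red at (276,372), and both are clear of the finger lanes. Next I check the position by fisheye ray.

```bash
cat >> h.py <<'E'
def fray(s,u,v,z):
    M,t=cam(s);x=(u-s['cx'])/s['fx'];y=(v-s['cy'])/s['fy'];r=np.hypot(x,y)+1e-12
    d=M.T@np.array([np.sin(r)*x/r,np.sin(r)*y/r,np.cos(r)]);o=-M.T@t
    return o+d*(z-o[2])/d[2]
E
python3 - <<'E'
from h import *
s=ld('w1');h=cv2.cvtColor(s['img'],cv2.COLOR_RGB2HSV)
v,u=np.mgrid[0:480,0:640]
c=s['img'].astype(int)
m=((np.hypot(u-318,v-280)<50)&(c[...,0]>230)&(c[...,2]<150)&(c[...,2]>70)).astype(np.uint8)
m=cv2.morphologyEx(m,cv2.MORPH_OPEN,np.ones((5,5)))
k=max(cv2.findContours(m,0,1)[0],key=cv2.contourArea);print(cv2.boundingRect(k))
Q=np.array([fray(s,*p,.086)[:2] for p in k[:,0]],np.float32);print(cv2.minEnclosingCircle(Q),cv2.fitEllipse(Q))
E
```

```text
(284, 257, 67, 55)
((0.4119040071964264, -0.35719525814056396), 0.02090848796069622) ((0.4128042757511139, -0.3576045334339142), (0.03496089577674866, 0.04014357924461365), 110.98087310791016)
```

Request:
step_arm(turn=[[0, 0, 0], [0, 0, 0], [0, 0, 0], [0, 0, 0], [0, 0, 0], [0, 0, 0], [0, 0, 0], [0, 0, 0], [0, 0, 0]], slide=[[0.1, -0.2, 0.07], [0.3, -0.15, 0], [0.4, 0, 0], [0.4, 0, 0], [0.4, 0, 0], [0.4, 0, 0], [0.4, 0, 0], [0.3, 0, 0], [0, 0, 0]], grip=[-1, -1, -1, -1, -1, -1, -1, -1, -1])

```text
clock: 5.15
position: [0.412, -0.3547, 0.2069]
tcp_rot: [-0.19, 1.564, 0.193]
wrist_force: [-0.5, -0.2, 0.3]
opening: 0.0854
```

Run:
```python
from h import *
go([.412,-.355,.207],14); snap('scene','s2')
cv2.imwrite('pics/c3.png',cv2.resize(cv2.imread('pics/s2.png')[200:400,260:500],(720,600),interpolation=cv2.INTER_CUBIC))
```

```text
t 5.15 pos [ 0.412  -0.3547  0.2069] xax [-0.002  0.002 -1.   ] jaw [ 0.97   0.242 -0.002] 14.0 F [-0.5 -0.2  0.3] op 0.0854 q [-0.71  0.41 -0.3   0.86 -0.    0.62]
 slide units now-frame [-0.003 -0.007 -0.001]
 turn units [-0.002 -0.018 -0.024]  slide units after-turn frame [-0.003 -0.007 -0.001]
```

View pics/c3.png

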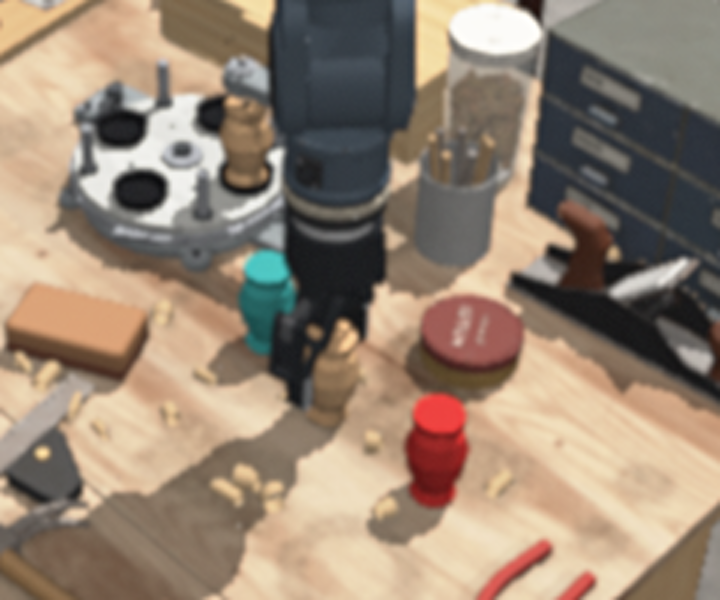

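The jaws stand round the wood foot and the neighbours are clear, so I close.

Request:
step_arm(turn=[[0, 0, 0], [0, 0, 0], [0, 0, 0], [0, 0, 0], [0, 0, 0], [0, 0, 0], [0, 0, 0], [0, 0, 0]], slide=[[0, 0, 0], [0, 0, 0], [0, 0, 0], [0, 0, 0], [0, 0, 0], [0, 0, 0], [0, 0, 0], [0, 0, 0]], grip=[1, 1, 1, 1, 1, 1, 1, 1], newtons=40)

```text
clock: 6.0
position: [0.4127, -0.3554, 0.2098]
tcp_rot: [-0.193, 1.561, 0.19]
wrist_force: [0.0, -0.0, 5.0]
opening: 0.0469
```

Run:
```python
from h import *
go([.412,-.355,.33],14)
```

```text
t 6.0 pos [ 0.4127 -0.3554  0.2098] xax [ 0.001 -0.001 -1.   ] jaw [0.97  0.242 0.001] 14.0 F [ 0. -0.  5.] op 0.0469 q [-0.71  0.41 -0.3   0.86 -0.    0.62]
 slide units now-frame [-3.005  0.009 -0.011]
 turn units [-0.004  0.009  0.017]  slide units after-turn frame [-3.005  0.014 -0.014]
```

Request:
step_arm(turn=[[0, 0, 0], [0, 0, 0], [0, 0, 0], [0, 0, 0], [0, 0, 0], [0, 0, 0], [0, 0, 0], [0, 0, 0]], slide=[[-0.2, 0, 0], [-0.4, 0, 0], [-0.8, 0, 0], [-0.8, 0, 0], [-0.8, 0, 0], [-0.8, 0, 0], [-0.2, 0, 0], [0, 0, 0]], grip=[1, 1, 1, 1, 1, 1, 1, 1])

```text
clock: 6.8
position: [0.4126, -0.3552, 0.3703]
tcp_rot: [-0.193, 1.56, 0.19]
wrist_force: [-0.3, -0.5, -1.2]
opening: 0.0471
```

Run:
```python
from h import *
go([.4565,-.0745,.34],14);snap('scene','s3');snap('top','t3')
cv2.imwrite('pics/c4.png',cv2.resize(cv2.imread('pics/s3.png')[140:340,260:500],(720,600),interpolation=cv2.INTER_CUBIC))
```

```text
t 6.8 pos [ 0.4126 -0.3552  0.3703] xax [ 0.002 -0.002 -1.   ] jaw [0.97  0.242 0.002] 14.0 F [-0.3 -0.5 -1.2] op 0.0471 q [-0.71  0.28 -0.04  1.24 -0.    0.62]
 slide units now-frame [0.746 6.547 2.759]
 turn units [-0.003  0.017  0.025]  slide units after-turn frame [0.757 6.545 2.763]
```

View pics/c4.png

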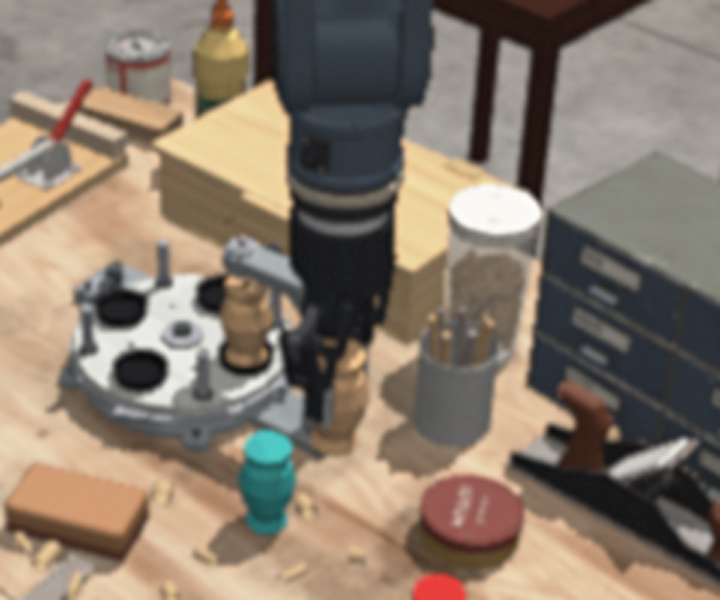

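The foot is lifted and held upright. I move it over the nest.

Request:
step_arm(turn=[[0, 0, 0], [0, 0, 0], [0, 0, 0], [0, 0, 0], [0, 0, 0], [0, 0, 0], [0, 0, 0], [0, 0, 0], [0, 0, 0], [0, 0, 0], [0, 0, 0], [0, 0, 0], [0, 0, 0], [0, 0, 0], [0, 0, 0]], slide=[[0, 0.25, 0.1], [0, 0.5, 0.2], [0, 0.6, 0.24], [0, 0.6, 0.24], [0, 0.6, 0.24], [0, 0.6, 0.24], [0, 0.6, 0.24], [0, 0.6, 0.24], [0, 0.6, 0.24], [0, 0.6, 0.24], [0, 0.5, 0.24], [0, 0.3, 0.24], [0, 0.2, 0.2], [0, 0, 0], [0, 0, 0]], grip=[1, 1, 1, 1, 1, 1, 1, 1, 1, 1, 1, 1, 1, 1, 1])

```text
clock: 8.4
position: [0.4615, -0.0728, 0.3682]
tcp_rot: [-0.192, 1.563, 0.192]
wrist_force: [-0.3, -0.0, -1.5]
opening: 0.0465
```

Run:
```python
from h import *
go([.4565,-.0745,.254],14);snap('scene','s4');snap('top','t4');snap('wrist','w4')
cv2.imwrite('pics/c5.png',cv2.resize(cv2.imread('pics/s4.png')[120:320,230:470],(720,600),interpolation=cv2.INTER_CUBIC))
```

```text
t 8.4 pos [ 0.4615 -0.0728  0.3682] xax [-0.001 -0.    -1.   ] jaw [ 0.97   0.242 -0.001] 14.0 F [-0.3 -0.  -1.5] op 0.0465 q [-0.16  0.16 -0.21  1.2  -0.    1.17]
 slide units now-frame [ 2.855 -0.01  -0.129]
 turn units [ 0.002 -0.012 -0.002]  slide units after-turn frame [ 2.855 -0.01  -0.132]
```

View pics/c5.png

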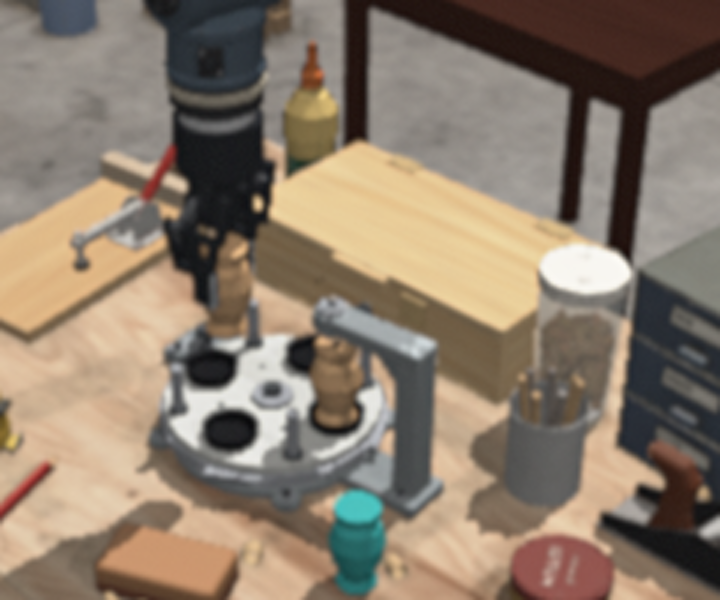

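View pics/w4.png

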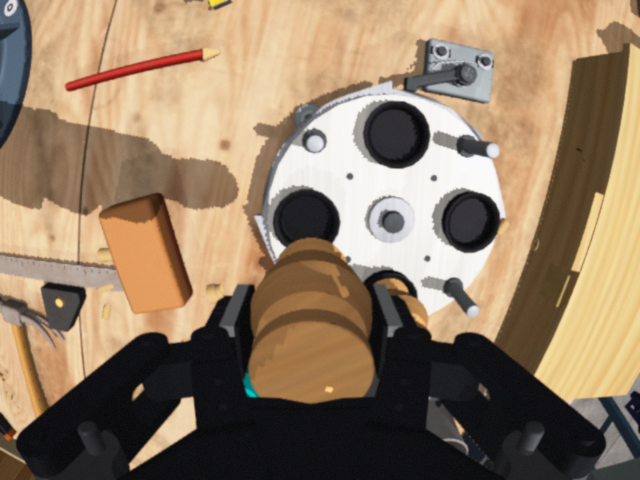

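Run:
```python
from h import *
s=ld('w4');g=s['img'].max(2)
n,l,st,ce=cv2.connectedComponentsWithStats((g<60).astype(np.uint8))
for i in range(1,n):
    if st[i,4]>600 and ce[i][1]<300: 
        k=max(cv2.findContours((l==i).astype(np.uint8),0,1)[0],key=len)[:,0]
        Q=np.array([fray(s,*p,.055)[:2] for p in k],np.float32); print(st[i],ce[i].round(1),fray(s,*ce[i],.055).round(4),cv2.fitEllipse(Q))
for n,(u,v,z) in dict(BL=(492,150,.092),BR=(473,309,.092),FL=(316,141,.092)).items(): print(n,fray(s,u,v,z).round(4))
for n,(u,v) in dict(p1=(490,151),).items(): pass
cv2.imwrite('pics/c6.png',cv2.resize(cv2.imread('pics/w4.png')[20:270,240:540],(720,600),interpolation=cv2.INTER_CUBIC))
```

```text
[ 364  102   65   66 3331] [396.2 134.2] [0.5081 0.0088 0.055 ] ((0.5085446238517761, 0.00884511973708868), (0.050385382026433945, 0.05048469454050064), 117.35453796386719)
[ 274  190   65   56 2720] [305.4 217.2] [ 0.4566 -0.072   0.055 ] ((0.4567575454711914, -0.07256326079368591), (0.042945437133312225, 0.052906423807144165), 108.36514282226562)
[ 442  192   58   60 2507] [470.2 221.3] [ 0.5909 -0.0412  0.055 ] ((0.5916932225227356, -0.04125179350376129), (0.04958806559443474, 0.05427340418100357), 77.52944946289062)
BL [0.5714 0.0182 0.092 ]
BR [ 0.6025 -0.1029  0.092 ]
FL [ 0.4493 -0.0111  0.092 ]
```

View pics/c6.png

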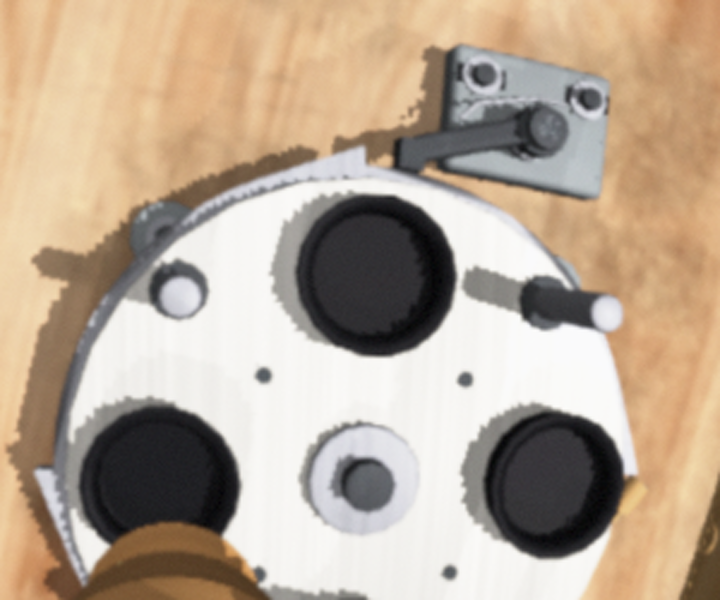

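Request:
step_arm(turn=[[0, 0, 0], [0, 0, 0], [0, 0, 0], [0, 0, 0], [0, 0, 0], [0, 0, 0], [0, 0, 0], [0, 0, 0], [0, 0, 0]], slide=[[0.1, 0, -0.06], [0.3, 0, -0.07], [0.4, 0, 0], [0.4, 0, 0], [0.4, 0, 0], [0.4, 0, 0], [0.25, 0, 0], [0.15, 0, 0], [0, 0, 0]], grip=[1, 1, 1, 1, 1, 1, 1, 1, 1])

```text
clock: 9.45
position: [0.4564, -0.0743, 0.2722]
tcp_rot: [-0.191, 1.563, 0.191]
wrist_force: [-0.3, -0.0, -0.2]
opening: 0.0469
```

Run:
```python
from h import *
go([.4565,-.074,.2555],14);snap('scene','s5')
cv2.imwrite('pics/c7.png',cv2.resize(cv2.imread('pics/s5.png')[200:300,270:390],(720,600),interpolation=cv2.INTER_CUBIC))
w=ld('w4')
for n,(u,v) in dict(toothface=(365,160),pawl=(395,153)).items(): 
    p=fray(w,240+u/2.4,20+v/2.4,.030);d=p[:2]-[.5243,-.0572];print(n,p,np.hypot(*d),np.degrees(np.arctan2(d[1],d[0])))
```

```text
t 9.45 pos [ 0.4564 -0.0743  0.2722] xax [-0.001  0.    -1.   ] jaw [ 0.97   0.241 -0.001] 14.0 F [-0.3 -0.  -0.2] op 0.0469 q [-0.16  0.22 -0.4   0.95 -0.    1.17]
 slide units now-frame [0.418 0.006 0.004]
 turn units [-0.007 -0.01  -0.003]  slide units after-turn frame [0.418 0.006 0.004]
toothface [0.50011064 0.04757947 0.03      ] 0.1075353993980507 102.99953936396558
pawl [0.50971523 0.05322948 0.03      ] 0.11138844222553705 97.52368796672815
```

View pics/c7.png

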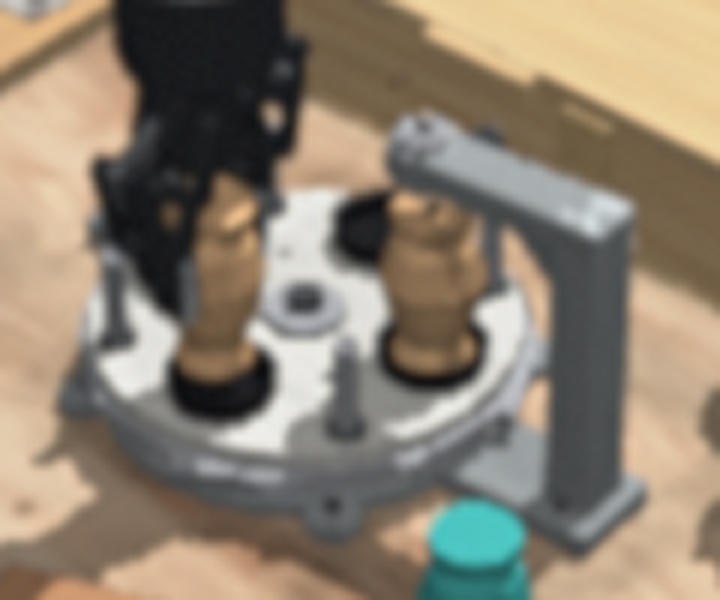

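Request:
step_arm(turn=[[0, 0, 0], [0, 0, 0], [0, 0, 0], [0, 0, 0], [0, 0, 0], [0, 0, 0], [0, 0, 0]], slide=[[0.07, 0, 0], [0.07, 0, 0], [0.07, 0, 0], [0.06, 0, 0], [0.05, 0, 0], [0.05, 0, 0], [0, 0, 0]], grip=[1, 1, 1, 1, 1, 1, 1])

```text
clock: 10.2
position: [0.4568, -0.0742, 0.2577]
tcp_rot: [-0.192, 1.562, 0.191]
wrist_force: [0.8, -0.6, -0.6]
opening: 0.047
```

Run:
```python
from h import *
go([.4565,-.074,.2550],14)
```

```text
t 10.2 pos [ 0.4568 -0.0742  0.2577] xax [-0. -0. -1.] jaw [ 0.97   0.242 -0.   ] 14.0 F [ 0.8 -0.6 -0.6] op 0.047 q [-0.16  0.24 -0.42  0.91 -0.    1.17]
 slide units now-frame [ 0.068  0.006 -0.005]
 turn units [-0.004 -0.001  0.003]  slide units after-turn frame [ 0.068  0.006 -0.005]
```

Already 7 mm inside the rim with no force. I lower the rest.

Request:
step_arm(turn=[[0, 0, 0], [0, 0, 0], [0, 0, 0]], slide=[[0.04, 0, 0], [0.03, 0, 0], [0, 0, 0]], grip=[1, 1, 1])

```text
clock: 10.5
position: [0.4568, -0.0742, 0.2551]
tcp_rot: [-0.192, 1.562, 0.191]
wrist_force: [0.9, -1.6, -0.3]
opening: 0.0468
```

Run:
```python
from h import *
go([.4565,-.074,.2550],14)
```

```text
t 10.5 pos [ 0.4568 -0.0742  0.2551] xax [ 0. -0. -1.] jaw [0.97  0.241 0.   ] 14.0 F [ 0.9 -1.6 -0.3] op 0.0468 q [-0.16  0.24 -0.42  0.91 -0.    1.17]
 slide units now-frame [ 0.004  0.007 -0.007]
 turn units [-0.004  0.003  0.004]  slide units after-turn frame [ 0.004  0.007 -0.007]
```

Request:
step_arm(turn=[[0, 0, 0], [0, 0, 0]], slide=[[0.03, 0, 0], [0, 0, 0]], grip=[1, 1])

```text
clock: 10.7
position: [0.4569, -0.0743, 0.2547]
tcp_rot: [-0.192, 1.561, 0.191]
wrist_force: [-1.0, -1.8, 9.8]
opening: 0.0466
```

Run:
```python
from h import *
go([.4565,-.074,.2550],14)
```

```text
t 10.7 pos [ 0.4569 -0.0743  0.2547] xax [ 0.001 -0.001 -1.   ] jaw [0.97  0.241 0.001] 14.0 F [-1.  -1.8  9.8] op 0.0466 q [-0.16  0.24 -0.43  0.91 -0.    1.17]
 slide units now-frame [-0.006  0.009 -0.007]
 turn units [-0.006  0.009  0.009]  slide units after-turn frame [-0.006  0.009 -0.007]
```

Floor contact comes at the expected height (9.8 N at 0.2547). I release and rise.

Request:
step_arm(turn=[[0, 0, 0], [0, 0, 0], [0, 0, 0], [0, 0, 0], [0, 0, 0], [0, 0, 0], [0, 0, 0], [0, 0, 0], [0, 0, 0], [0, 0, 0], [0, 0, 0], [0, 0, 0]], slide=[[-0.02, 0, 0], [0, 0, 0], [0, 0, 0], [0, 0, 0], [0, 0, 0], [-0.1, 0, 0], [-0.3, 0, 0], [-0.6, 0, 0], [-0.6, 0, 0], [-0.6, 0, 0], [-0.5, 0, 0], [0, 0, 0]], grip=[0.4, 0.2, 0, -0.5, -0.8, -0.8, -0.8, -0.8, -0.8, -0.8, -0.8, -0.8])

```text
clock: 11.9
position: [0.4573, -0.0742, 0.3653]
tcp_rot: [-0.192, 1.558, 0.191]
wrist_force: [1.0, 0.9, -0.6]
opening: 0.0767
```

Run:
```python
from h import *
go([.5708,.0198,.33],-31);snap('scene','s6');snap('wrist','w6')
cv2.imwrite('pics/c8.png',cv2.resize(cv2.imread('pics/s6.png')[200:300,270:390],(720,600),interpolation=cv2.INTER_CUBIC))
```

```text
t 11.9 pos [ 0.4573 -0.0742  0.3653] xax [ 0.004 -0.001 -1.   ] jaw [0.97  0.242 0.004] 14.0 F [ 1.   0.9 -0.6] op 0.0767 q [-0.16  0.15 -0.23  1.19  0.    1.17]
 slide units now-frame [0.892 1.595 3.319]
 turn units [7.851 0.042 0.   ]  slide units after-turn frame [0.882 3.476 1.223]
```

View pics/c8.png

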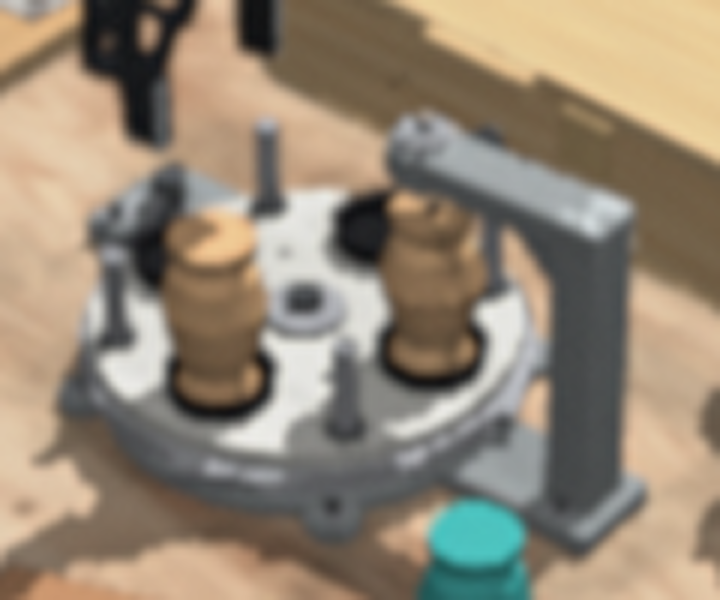

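View pics/w6.png

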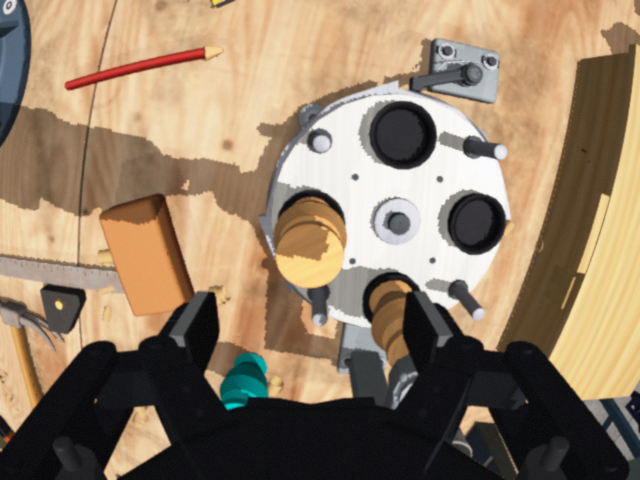

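The foot stands upright in the nest ring, top at (310,255) in the wrist view, and the back-left peg is at (497,150). I go above that peg with the jaws tangential and part-open.

Request:
step_arm(turn=[[0.98, 0, 0], [0.98, 0, 0], [0.98, 0, 0], [0.98, 0, 0], [0.98, 0, 0], [0.98, 0, 0], [0.98, 0, 0], [0.98, 0, 0], [0, 0, 0], [0, 0, 0], [0, 0, 0], [0, 0, 0], [0, 0, 0], [0, 0, 0], [0, 0, 0], [0, 0, 0], [0, 0, 0], [0, 0, 0]], slide=[[0, 0, 0], [0, 0, 0], [0, 0, 0], [0, 0, 0], [0, 0, 0], [0, 0, 0], [0, 0, 0], [0, 0, 0], [0, 0.3, 0.1], [0.1, 0.5, 0.2], [0.1, 0.5, 0.2], [0.1, 0.5, 0.2], [0.1, 0.5, 0.2], [0.1, 0.5, 0.2], [0.1, 0.4, 0.1], [0.1, 0.2, 0.02], [0.1, 0.08, 0], [0, 0, 0]], grip=[0.3, 0.3, 0.3, 0.3, 0.3, 0.3, 0.3, 0.3, 0.3, 0.3, 0.3, 0.3, 0.3, 0.3, 0.3, 0.3, 0.3, 0.3])

```text
clock: 13.8
position: [0.5698, 0.0205, 0.3299]
tcp_rot: [0.422, 1.531, -0.423]
wrist_force: [-0.8, 0.1, -0.9]
opening: 0.0299
```

Run:
```python
from h import *
go([.571,.0195,.237],-31);s=snap('wrist','w7');snap('scene','s7')
for z in (.092,): 
    pass
```

```text
t 13.8 pos [0.5698 0.0205 0.3299] xax [-0.002 -0.    -1.   ] jaw [ 0.858 -0.514 -0.001] -30.9 F [-0.8  0.1 -0.9] op 0.0299 q [ 0.04  0.35 -0.05  1.17 -0.    2.15]
 slide units now-frame [ 2.322 -0.003  0.042]
 turn units [ 0.018 -0.013  0.01 ]  slide units after-turn frame [ 2.322 -0.005  0.039]
```

View pics/w7.png

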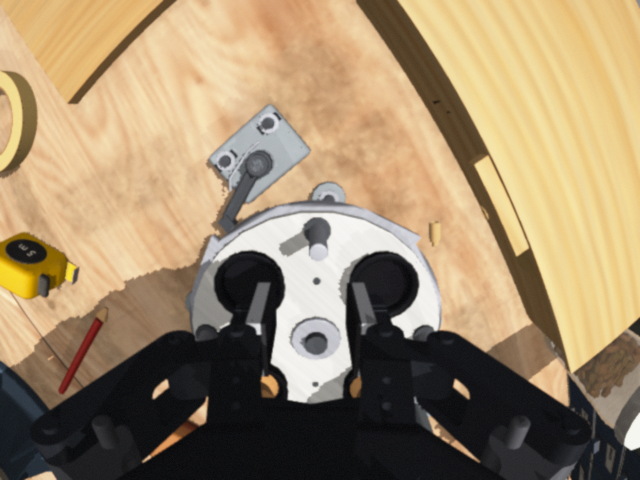

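Run:
```python
from h import *
s=ld('w7')
print(fray(s,317,252,.092),fray(s,316,281,.042))
```

```text
[0.57227428 0.0185858  0.092     ] [ 0.55150876 -0.01663996  0.042     ]
```

Request:
step_arm(turn=[[0, 0, 0], [0, 0, 0], [0, 0, 0], [0, 0, 0], [0, 0, 0]], slide=[[0.15, 0, 0.02], [0.3, 0, 0.02], [0.3, 0, 0], [0.15, 0, 0], [0, 0, 0]], grip=[0.3, 0.3, 0.3, 0.3, 0.3])

```text
clock: 14.4
position: [0.571, 0.0192, 0.2932]
tcp_rot: [0.423, 1.531, -0.424]
wrist_force: [-0.4, -0.0, -0.6]
opening: 0.0301
```

Run:
```python
from h import *
go([.571,.0195,.237],-31);s=snap('scene','s8')
cv2.imwrite('pics/c9.png',cv2.resize(cv2.imread('pics/s8.png')[180:300,270:414],(720,600),interpolation=cv2.INTER_CUBIC))
s=snap('wrist','w8')
cv2.imwrite('pics/c10.png',cv2.resize(cv2.imread('pics/w8.png')[180:400,180:444],(720,600),interpolation=cv2.INTER_CUBIC))
```

```text
t 14.4 pos [0.571  0.0192 0.2932] xax [-0.002 -0.    -1.   ] jaw [ 0.858 -0.514 -0.002] -30.9 F [-0.4 -0.  -0.6] op 0.0301 q [ 0.03  0.38 -0.11  1.09 -0.    2.14]
 slide units now-frame [1.405 0.008 0.   ]
 turn units [ 0.009 -0.02   0.015]  slide units after-turn frame [ 1.405  0.006 -0.003]
```

View pics/c10.png

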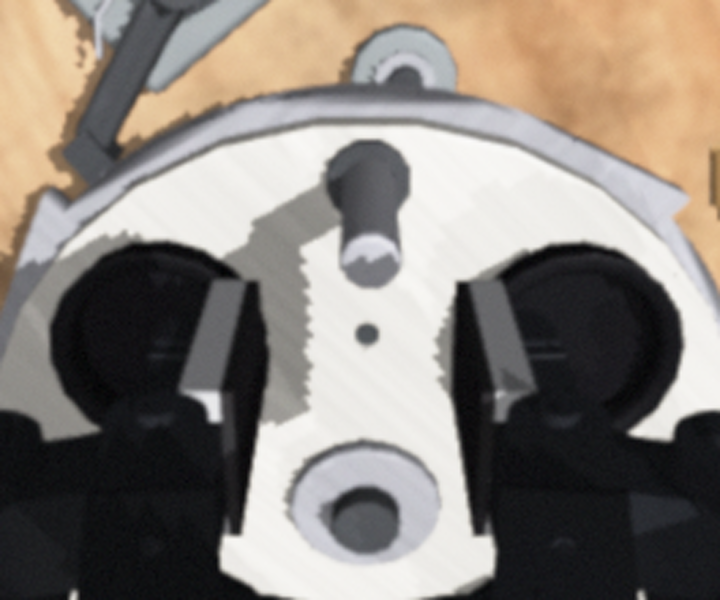

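The peg is central between the pads. I lower the remaining 56 mm to straddle it.

Request:
step_arm(turn=[[0, 0, 0], [0, 0, 0], [0, 0, 0], [0, 0, 0], [0, 0, 0], [0, 0, 0], [0, 0, 0]], slide=[[0.15, 0, 0], [0.3, 0, 0], [0.3, 0, 0], [0.3, 0, 0], [0.2, 0, 0], [0.15, 0, 0], [0, 0, 0]], grip=[0.3, 0.3, 0.3, 0.3, 0.3, 0.3, 0.3])

```text
clock: 15.2
position: [0.5712, 0.0193, 0.2377]
tcp_rot: [0.423, 1.531, -0.424]
wrist_force: [-0.1, -1.0, -0.5]
opening: 0.03
```

```bash
cat > traj.py <<'E'
from h import *
C=np.array([.5243,-.0572]);
s=arm.state();p=s['position'][:2]-C;M=R.from_rotvec(s['tcp_rot']).as_matrix()
th=np.degrees(np.arctan2(p[1],p[0]));F=s['wrist_force']
tg=np.array([-np.sin(np.radians(th)),np.cos(np.radians(th))]);rd=np.array([np.cos(np.radians(th)),np.sin(np.radians(th))])
print('t',round(s['clock'],2),'r',np.hypot(*p).round(4),'theta',th.round(2),'yaw+90',(np.degrees(np.arctan2(M[1,2],M[0,2]))+90).round(2),'z',s['position'][2].round(4),'Ftan(ccw+)',(F[:2]@tg).round(2),'Frad',(F[:2]@rd).round(2),'Fz',F[2].round(1),'op',s['opening'].round(4),'arc mm',(np.radians(th)*90).round(2))
E
python3 traj.py; python3 -c "
from h import *
s=snap('scene','s9')
cv2.imwrite('pics/c11.png',cv2.resize(cv2.imread('pics/s9.png')[180:300,270:414],(720,600),interpolation=cv2.INTER_CUBIC))"
```

```text
Traceback (most recent call last):
  File "traj.py", line 6, in <module>
    print('t',round(s['clock'],2),'r',np.hypot(*p).round(4),'theta',th.round(2),'yaw+90',(np.degrees(np.arctan2(M[1,2],M[0,2]))+90).round(2),'z',s['position'][2].round(4),'Ftan(ccw+)',(F[:2]@tg).round(2),'Frad',(F[:2]@rd).round(2),'Fz',F[2].round(1),'op',s['opening'].round(4),'arc mm',(np.radians(th)*90).round(2))
                                                                                                                                                                                                                                                               ^^^^^^^^^^^^^^^^^^
AttributeError: 'float' object has no attribute 'round'
```

View pics/c11.png

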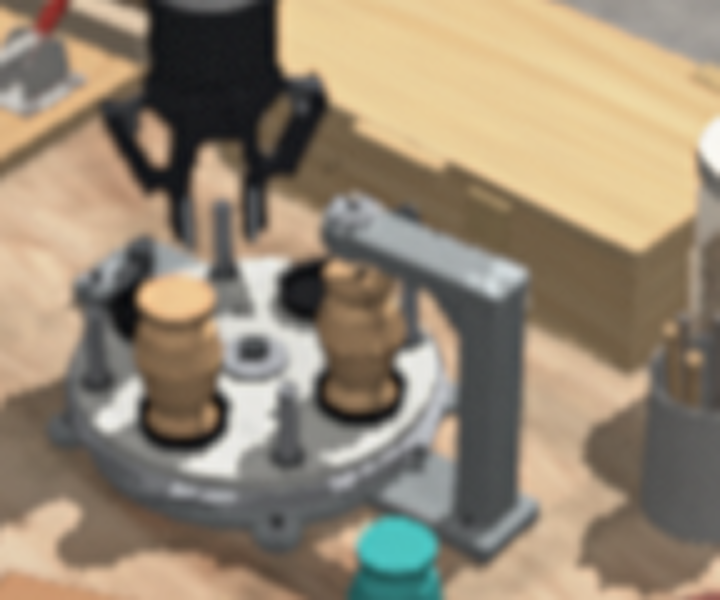

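Request:
step_arm(turn=[[-0.2, 0, 0], [-0.2, 0, 0], [-0.2, 0, 0], [-0.2, 0, 0], [-0.3, 0, 0], [-0.5, 0, 0], [-0.5, 0, 0], [-0.5, 0, 0], [-0.5, 0, 0], [-0.5, 0, 0], [-0.5, 0, 0], [-0.5, 0, 0], [-0.5, 0, 0], [-0.5, 0, 0], [0, 0, 0]], slide=[[0, 0, -0.045], [0, 0, -0.045], [0, 0, -0.045], [0, 0, -0.045], [0, 0, -0.068], [0, -0.003, -0.112], [0, -0.003, -0.112], [0, -0.003, -0.112], [0, -0.003, -0.112], [0, -0.003, -0.112], [0, -0.003, -0.112], [0, -0.003, -0.112], [0, -0.003, -0.112], [0, -0.003, -0.112], [0, 0, 0]], grip=[0.3, 0.3, 0.3, 0.3, 0.3, 0.3, 0.3, 0.3, 0.3, 0.3, 0.3, 0.3, 0.3, 0.3, 0.3])

```text
clock: 16.75
position: [0.523, 0.0322, 0.2388]
tcp_rot: [-0.017, 1.571, 0.017]
wrist_force: [0.4, -0.5, 0.0]
opening: 0.0299
```

```bash
sed -i 's/(np.radians(th)\*90).round(2)/round(float(np.radians(th)*90),2)/' traj.py; python3 traj.py; python3 -c "
from h import *
s=snap('wrist','w10')"
```

```text
Traceback (most recent call last):
  File "traj.py", line 6, in <module>
    print('t',round(s['clock'],2),'r',np.hypot(*p).round(4),'theta',th.round(2),'yaw+90',(np.degrees(np.arctan2(M[1,2],M[0,2]))+90).round(2),'z',s['position'][2].round(4),'Ftan(ccw+)',(F[:2]@tg).round(2),'Frad',(F[:2]@rd).round(2),'Fz',F[2].round(1),'op',s['opening'].round(4),'arc mm',round(float(np.radians(th)*90),2))
                                                                                                                                                                                                                                                               ^^^^^^^^^^^^^^^^^^
AttributeError: 'float' object has no attribute 'round'
```

View pics/w10.png

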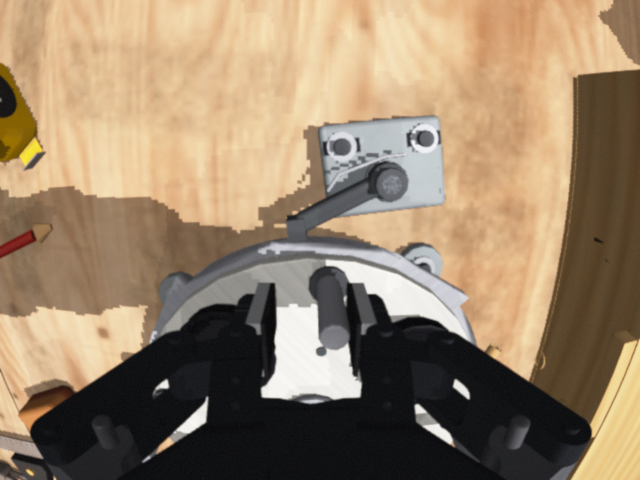

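Request:
step_arm(turn=[[-0.3, 0, 0], [-0.5, 0, 0], [-0.5, 0, 0], [-0.5, 0, 0], [-0.5, 0, 0], [-0.5, 0, 0], [-0.5, 0, 0], [-0.5, 0, 0], [-0.5, 0, 0], [-0.5, 0, 0], [-0.5, 0, 0], [-0.5, 0, 0], [-0.5, 0, 0], [0, 0, 0]], slide=[[0, 0, -0.068], [0, -0.003, -0.112], [0, -0.003, -0.112], [0, -0.003, -0.112], [0, -0.003, -0.112], [0, -0.003, -0.112], [0, -0.003, -0.112], [0, -0.003, -0.112], [0, -0.003, -0.112], [0, -0.003, -0.112], [0, -0.003, -0.112], [0, -0.003, -0.112], [0, -0.003, -0.112], [0, 0, 0]], grip=[0.3, 0.3, 0.3, 0.3, 0.3, 0.3, 0.3, 0.3, 0.3, 0.3, 0.3, 0.3, 0.3, 0.3])

```text
clock: 18.2
position: [0.4708, 0.0137, 0.2387]
tcp_rot: [-0.51, 1.51, 0.51]
wrist_force: [-0.6, 0.1, -0.3]
opening: 0.0298
```

```bash
sed -i "s/s\['opening'\].round(4)/round(float(s['opening']),4)/" traj.py; python3 traj.py; python3 -c "
from h import *
s=snap('wrist','w11')"
```

```text
t 18.2 r 0.0888 theta 127.05 yaw+90 127.3 z 0.2387 Ftan(ccw+) 0.42 Frad 0.48 Fz -0.3 op 0.0298 arc mm 199.56
```

View pics/w11.png

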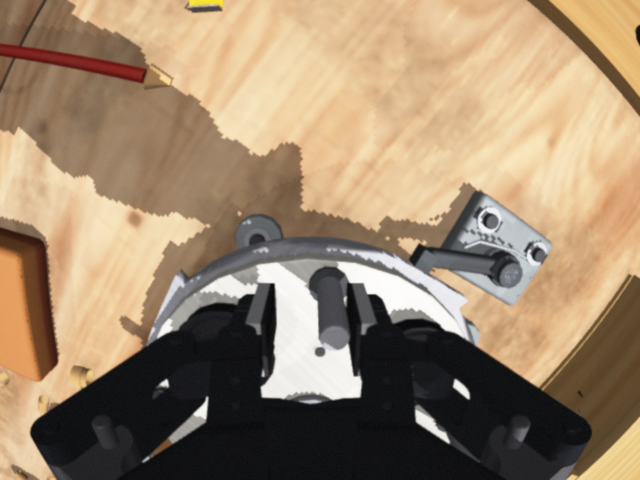

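Request:
step_arm(turn=[[-0.3, 0, 0], [-0.3, 0, 0], [-0.3, 0, 0], [-0.3, 0, 0], [-0.3, 0, 0], [-0.3, 0, 0], [-0.3, 0, 0], [-0.3, 0, 0], [-0.3, 0, 0], [-0.3, 0, 0]], slide=[[0, 0, -0.068], [0, 0, -0.068], [0, 0, -0.068], [0, 0, -0.068], [0, 0, -0.068], [0, 0, -0.068], [0, 0, -0.068], [0, 0, -0.068], [0, 0, -0.068], [0, 0, -0.068]], grip=[0.3, 0.3, 0.3, 0.3, 0.3, 0.3, 0.3, 0.3, 0.3, 0.3])

```text
clock: 19.25
position: [0.4532, -0.0047, 0.2388]
tcp_rot: [-0.74, 1.437, 0.742]
wrist_force: [6.6, 6.5, -5.7]
opening: 0.0299
```

```bash
python3 traj.py
```

```text
t 19.25 r 0.0884 theta 143.55 yaw+90 144.48 z 0.2388 Ftan(ccw+) -9.18 Frad -1.43 Fz -5.7 op 0.0299 arc mm 225.49
```

Request:
step_arm(turn=[[-0.15, 0, 0], [-0.15, 0, 0]], slide=[[0, 0, -0.034], [0, 0, -0.034]], grip=[0.3, 0.3])

```text
clock: 19.45
position: [0.4516, -0.0068, 0.2388]
tcp_rot: [-0.763, 1.429, 0.765]
wrist_force: [5.8, 6.7, -6.6]
opening: 0.0298
```

```bash
python3 traj.py
```

```text
t 19.45 r 0.0884 theta 145.26 yaw+90 146.16 z 0.2388 Ftan(ccw+) -8.78 Frad -0.95 Fz -6.6 op 0.0298 arc mm 228.17
```

Request:
step_arm(turn=[[-0.15, 0, 0], [-0.15, 0, 0]], slide=[[0, 0, -0.034], [0, 0, -0.034]], grip=[0.3, 0.3])

```text
clock: 19.65
position: [0.45, -0.0091, 0.2388]
tcp_rot: [-0.786, 1.421, 0.788]
wrist_force: [3.0, 5.2, -3.3]
opening: 0.0297
```

```bash
python3 traj.py;python3 -c "
from h import *
s=snap('wrist','w12')
cv2.imwrite('pics/c12.png',cv2.resize(cv2.imread('pics/w12.png')[180:400,280:544],(720,600),interpolation=cv2.INTER_CUBIC))"
```

```text
t 19.65 r 0.0885 theta 147.09 yaw+90 147.88 z 0.2388 Ftan(ccw+) -5.98 Frad 0.25 Fz -3.3 op 0.0297 arc mm 231.04
```

View pics/c12.png

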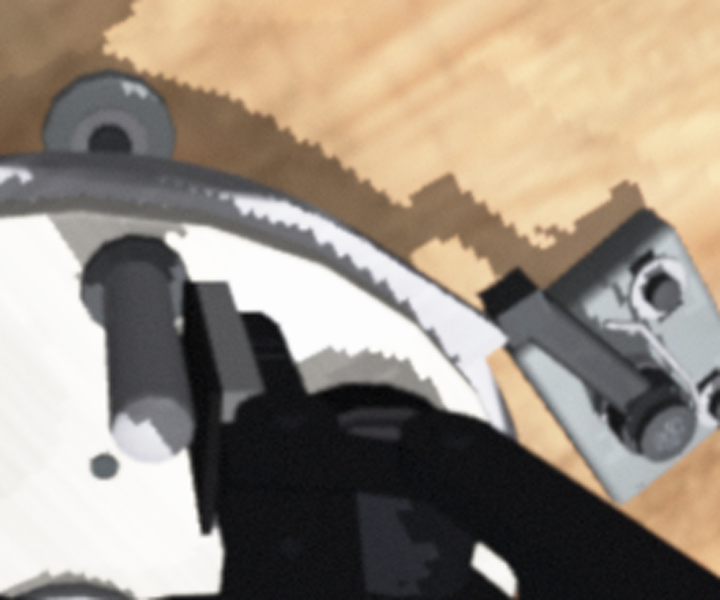

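Not clicked yet: the tooth tip at crop (507,345) is still just under the nose. I continue in small steps.

Request:
step_arm(turn=[[-0.15, 0, 0], [-0.15, 0, 0]], slide=[[0, 0, -0.034], [0, 0, -0.034]], grip=[0.3, 0.3])

```text
clock: 19.9
position: [0.4484, -0.0116, 0.2388]
tcp_rot: [-0.809, 1.412, 0.81]
wrist_force: [4.0, 4.7, -3.0]
opening: 0.0298
```

```bash
python3 traj.py
```

```text
t 19.9 r 0.0886 theta 149.0 yaw+90 149.59 z 0.2388 Ftan(ccw+) -6.06 Frad -1.06 Fz -3.0 op 0.0298 arc mm 234.05
```

Request:
step_arm(turn=[[-0.15, 0, 0], [-0.1, 0, 0], [0, 0, 0]], slide=[[0, 0, -0.034], [0, 0, -0.022], [0, 0, 0]], grip=[0.3, 0.3, 0.3])

```text
clock: 20.2
position: [0.4467, -0.0139, 0.2388]
tcp_rot: [-0.829, 1.407, 0.828]
wrist_force: [1.3, 0.8, 1.2]
opening: 0.0296
```

```bash
python3 traj.py;python3 -c "
from h import *
s=snap('wrist','w13')
cv2.imwrite('pics/c13.png',cv2.resize(cv2.imread('pics/w13.png')[180:400,280:544],(720,600),interpolation=cv2.INTER_CUBIC))"
```

```text
t 20.2 r 0.0888 theta 150.86 yaw+90 150.98 z 0.2388 Ftan(ccw+) -1.31 Frad -0.76 Fz 1.2 op 0.0296 arc mm 236.98
```

View pics/c13.png

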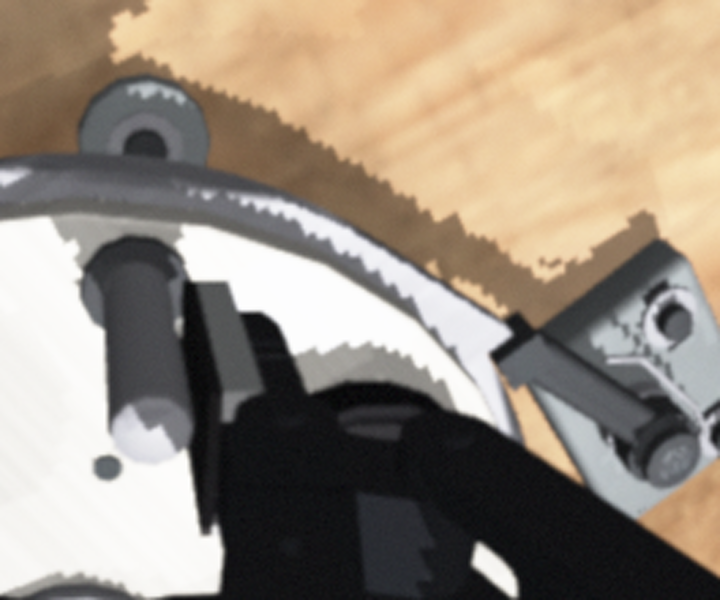

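Clicked: the force dropped from 6 N to 1.3 N, and the nose has snapped in against the wheel behind the tooth, at crop (510,340). I now take up the free play backwards, then creep.

Request:
step_arm(turn=[[0.2, 0, 0], [0.3, 0, 0], [0.3, 0, 0], [0.3, 0, 0], [0.3, 0, 0], [0.1, 0, 0], [0, 0, 0]], slide=[[0, 0, 0.045], [0, 0, 0.068], [0, 0, 0.068], [0, 0, 0.068], [0, 0, 0.068], [0, 0, 0.023], [0, 0, 0]], grip=[0.3, 0.3, 0.3, 0.3, 0.3, 0.3, 0.3])

```text
clock: 20.95
position: [0.4535, -0.0025, 0.2386]
tcp_rot: [-0.714, 1.451, 0.714]
wrist_force: [0.1, 0.3, -0.7]
opening: 0.0297
```

```bash
python3 traj.py;python3 -c "
from h import *
s=snap('wrist','w14')
cv2.imwrite('pics/c14.png',cv2.resize(cv2.imread('pics/w14.png')[180:400,230:494],(720,600),interpolation=cv2.INTER_CUBIC))"
```

```text
t 20.95 r 0.0894 theta 142.31 yaw+90 142.41 z 0.2386 Ftan(ccw+) -0.33 Frad 0.14 Fz -0.7 op 0.0297 arc mm 223.55
```

View pics/c14.png

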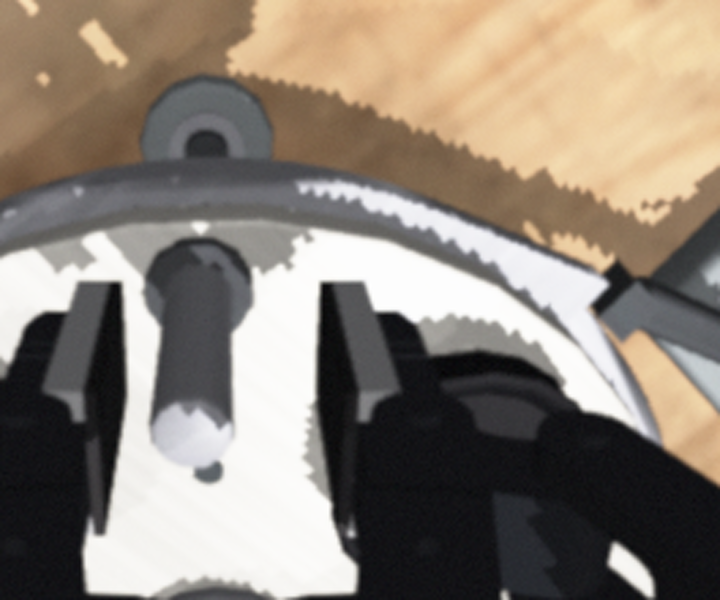

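Request:
step_arm(turn=[[0.08, 0, 0], [0.08, 0, 0], [0.08, 0, 0], [0.08, 0, 0], [0, 0, 0]], slide=[[0, 0, 0.02], [0, 0, 0.02], [0, 0, 0.02], [0, 0, 0.02], [0, 0, 0]], grip=[0.3, 0.3, 0.3, 0.3, 0.3])

```text
clock: 21.5
position: [0.4557, -0.0, 0.2387]
tcp_rot: [-0.689, 1.459, 0.689]
wrist_force: [-0.1, 0.6, 0.0]
opening: 0.0299
```

```bash
python3 traj.py
```

```text
t 21.5 r 0.0893 theta 140.2 yaw+90 140.57 z 0.2387 Ftan(ccw+) -0.35 Frad 0.46 Fz 0.0 op 0.0299 arc mm 220.23
```

Request:
step_arm(turn=[[0.04, 0, 0], [0.04, 0, 0], [0.04, 0, 0], [0, 0, 0]], slide=[[0, 0, 0.01], [0, 0, 0.01], [0, 0, 0.01], [0, 0, 0]], grip=[0.3, 0.3, 0.3, 0.3])

```text
clock: 21.9
position: [0.4564, 0.0008, 0.2387]
tcp_rot: [-0.68, 1.462, 0.68]
wrist_force: [0.8, -0.4, 0.0]
opening: 0.0298
```

```bash
python3 traj.py
```

```text
t 21.9 r 0.0893 theta 139.47 yaw+90 139.89 z 0.2387 Ftan(ccw+) -0.23 Frad -0.89 Fz 0.0 op 0.0298 arc mm 219.08
```

Request:
step_arm(turn=[[0.04, 0, 0], [0.04, 0, 0], [0, 0, 0]], slide=[[0, 0, 0.01], [0, 0, 0.01], [0, 0, 0]], grip=[0.3, 0.3, 0.3])

```text
clock: 22.2
position: [0.4569, 0.0014, 0.2387]
tcp_rot: [-0.674, 1.464, 0.674]
wrist_force: [-0.2, -0.1, 0.3]
opening: 0.0299
```

```bash
python3 traj.py
```

```text
t 22.2 r 0.0893 theta 139.0 yaw+90 139.43 z 0.2387 Ftan(ccw+) 0.25 Frad 0.11 Fz 0.3 op 0.0299 arc mm 218.34
```

Request:
step_arm(turn=[[0.04, 0, 0], [0.04, 0, 0], [0.04, 0, 0]], slide=[[0, 0, 0.01], [0, 0, 0.01], [0, 0, 0.01]], grip=[0.3, 0.3, 0.3])

```text
clock: 22.5
position: [0.4576, 0.0023, 0.2387]
tcp_rot: [-0.664, 1.467, 0.664]
wrist_force: [0.3, -1.3, 0.4]
opening: 0.0299
```

```bash
python3 traj.py
```

```text
t 22.5 r 0.0894 theta 138.25 yaw+90 138.73 z 0.2387 Ftan(ccw+) 0.79 Frad -1.08 Fz 0.4 op 0.0299 arc mm 217.17
```

Request:
step_arm(turn=[[0.03, 0, 0], [0.03, 0, 0]], slide=[[0, 0, 0.008], [0, 0, 0.008]], grip=[0.3, 0.3])

```text
clock: 22.7
position: [0.4581, 0.0028, 0.2387]
tcp_rot: [-0.66, 1.468, 0.66]
wrist_force: [-1.1, -1.8, 0.4]
opening: 0.03
```

```bash
python3 traj.py
```

```text
t 22.7 r 0.0894 theta 137.81 yaw+90 138.4 z 0.2387 Ftan(ccw+) 2.08 Frad -0.34 Fz 0.4 op 0.03 arc mm 216.46
```

Request:
step_arm(turn=[[0.03, 0, 0], [0.03, 0, 0]], slide=[[0, 0, 0.008], [0, 0, 0.008]], grip=[0.3, 0.3])

```text
clock: 22.9
position: [0.4585, 0.0033, 0.2387]
tcp_rot: [-0.655, 1.47, 0.655]
wrist_force: [-0.1, -1.0, 1.2]
opening: 0.0299
```

```bash
python3 traj.py; python3 -c "
from h import *
s=snap('wrist','w15')
cv2.imwrite('pics/c15.png',cv2.resize(cv2.imread('pics/w15.png')[180:400,230:494],(720,600),interpolation=cv2.INTER_CUBIC))"
```

```text
t 22.9 r 0.0894 theta 137.38 yaw+90 138.06 z 0.2387 Ftan(ccw+) 0.8 Frad -0.58 Fz 1.2 op 0.0299 arc mm 215.79
```

View pics/c15.png

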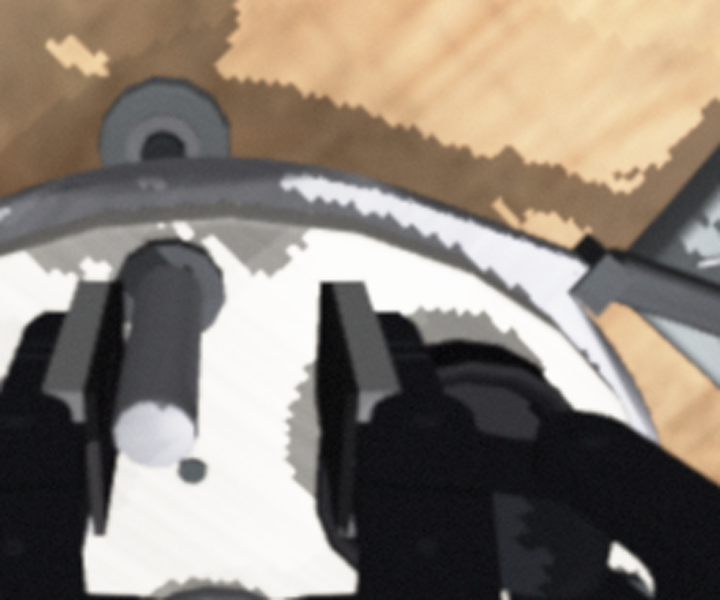

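Request:
step_arm(turn=[[0.02, 0, 0], [0.02, 0, 0]], slide=[[0, 0, 0.005], [0, 0, 0.005]], grip=[0.3, 0.3])

```text
clock: 23.15
position: [0.4587, 0.0036, 0.2387]
tcp_rot: [-0.652, 1.471, 0.652]
wrist_force: [-0.7, -2.4, 0.8]
opening: 0.0296
```

```bash
python3 traj.py
```

```text
t 23.15 r 0.0894 theta 137.17 yaw+90 137.83 z 0.2387 Ftan(ccw+) 2.23 Frad -1.18 Fz 0.8 op 0.0296 arc mm 215.47
```

Request:
step_arm(turn=[[0.02, 0, 0], [0.02, 0, 0]], slide=[[0, 0, 0.005], [0, 0, 0.005]], grip=[0.3, 0.3])

```text
clock: 23.35
position: [0.4589, 0.0037, 0.2387]
tcp_rot: [-0.649, 1.472, 0.649]
wrist_force: [-2.3, -5.0, 2.5]
opening: 0.03
```

```bash
python3 traj.py
```

```text
t 23.35 r 0.0894 theta 137.04 yaw+90 137.59 z 0.2387 Ftan(ccw+) 5.22 Frad -1.77 Fz 2.5 op 0.03 arc mm 215.26
```

Request:
step_arm(turn=[[0.02, 0, 0], [0.02, 0, 0]], slide=[[0, 0, 0.005], [0, 0, 0.005]], grip=[0.3, 0.3])

```text
clock: 23.55
position: [0.459, 0.0038, 0.2386]
tcp_rot: [-0.647, 1.474, 0.645]
wrist_force: [-2.7, -5.5, 2.2]
opening: 0.0303
```

```bash
python3 traj.py
```

```text
t 23.55 r 0.0894 theta 136.92 yaw+90 137.35 z 0.2386 Ftan(ccw+) 5.85 Frad -1.73 Fz 2.2 op 0.0303 arc mm 215.08
```

The stop is felt. I build up to about 10 N.

Request:
step_arm(turn=[[0, 0, 0], [0, 0, 0]], slide=[[0, 0, 0.005], [0, 0, 0.005]], grip=[0.3, 0.3])

```text
clock: 23.75
position: [0.4591, 0.004, 0.2386]
tcp_rot: [-0.647, 1.475, 0.645]
wrist_force: [-3.6, -8.1, 3.0]
opening: 0.0299
```

```bash
python3 traj.py
```

```text
t 23.75 r 0.0894 theta 136.81 yaw+90 137.34 z 0.2386 Ftan(ccw+) 8.35 Frad -2.89 Fz 3.0 op 0.0299 arc mm 214.91
```

Request:
step_arm(turn=[[0, 0, 0], [0, 0, 0]], slide=[[0, 0, 0.005], [0, 0, 0]], grip=[0.3, 0.3])

```text
clock: 23.95
position: [0.4592, 0.004, 0.2386]
tcp_rot: [-0.647, 1.475, 0.645]
wrist_force: [-4.5, -7.9, 3.4]
opening: 0.0298
```

```bash
python3 traj.py
```

```text
t 23.95 r 0.0894 theta 136.76 yaw+90 137.34 z 0.2386 Ftan(ccw+) 8.8 Frad -2.14 Fz 3.4 op 0.0298 arc mm 214.82
```

Request:
step_arm(turn=[[0, 0, 0], [0, 0, 0], [0, 0, 0]], slide=[[0, 0, 0.006], [0, 0, 0], [0, 0, 0]], grip=[0.3, 0.3, 0.3])

```text
clock: 24.25
position: [0.4592, 0.0041, 0.2386]
tcp_rot: [-0.647, 1.475, 0.644]
wrist_force: [-5.0, -9.7, 4.6]
opening: 0.0299
```

```bash
python3 traj.py; python3 -c "
from h import *
s=snap('wrist','w16')
cv2.imwrite('pics/c16.png',cv2.resize(cv2.imread('pics/w16.png')[180:400,280:544],(720,600),interpolation=cv2.INTER_CUBIC))"
```

```text
t 24.25 r 0.0894 theta 136.7 yaw+90 137.34 z 0.2386 Ftan(ccw+) 10.46 Frad -2.98 Fz 4.6 op 0.0299 arc mm 214.73
```

View pics/c16.png

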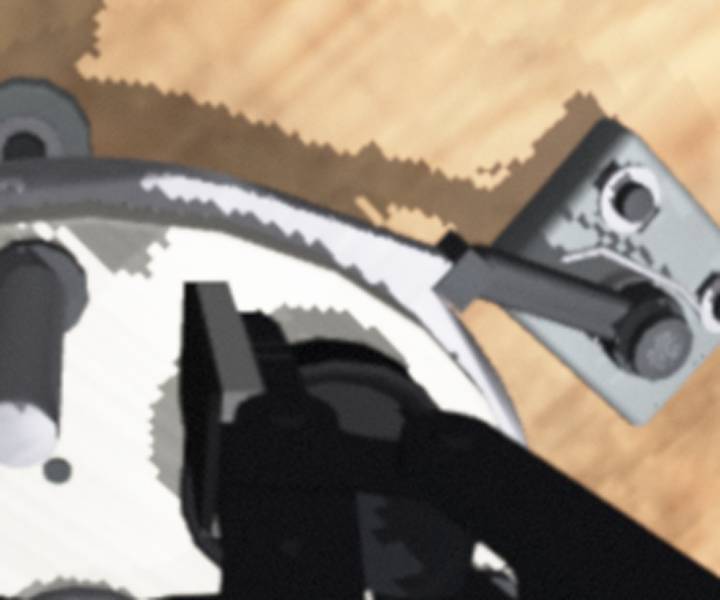

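The tooth is seated at 10.5 N against the pawl, face to face at crop (440,285), after about 83.4° of rotation as predicted. I back the pad off and rise.

Request:
step_arm(turn=[[0, 0, 0], [0, 0, 0], [0, 0, 0], [0, 0, 0], [0, 0, 0], [0, 0, 0], [0, 0, 0], [0, 0, 0], [0, 0, 0], [0, 0, 0], [0, 0, 0], [0, 0, 0], [0, 0, 0]], slide=[[0, 0, -0.02], [0, 0, -0.03], [0, 0, -0.05], [0, 0, -0.06], [0, 0, -0.06], [0, 0, 0], [-0.2, 0, 0], [-0.4, 0, 0], [-0.6, 0, 0], [-0.8, 0, 0], [-0.8, 0, 0], [-0.4, 0, 0], [0, 0, 0]], grip=[0.3, 0.3, 0.3, 0.3, 0.3, 0.3, 0.3, 0.3, 0.3, 0.3, 0.3, 0.3, 0.3])

```text
clock: 25.6
position: [0.4546, -0.0016, 0.3695]
tcp_rot: [-0.647, 1.468, 0.644]
wrist_force: [0.0, 0.1, 0.0]
opening: 0.0301
```

```bash
python3 traj.py; python3 -c "
from h import *
s=snap('wrist','w17');snap('scene','s17');snap('top','t17')
cv2.imwrite('pics/c17.png',cv2.resize(cv2.imread('pics/s17.png')[180:330,250:450],(800,600),interpolation=cv2.INTER_CUBIC))"
```

```text
t 25.6 r 0.0892 theta 141.43 yaw+90 137.39 z 0.3695 Ftan(ccw+) -0.07 Frad 0.0 Fz 0.0 op 0.0301 arc mm 222.16
```

View pics/c17.png

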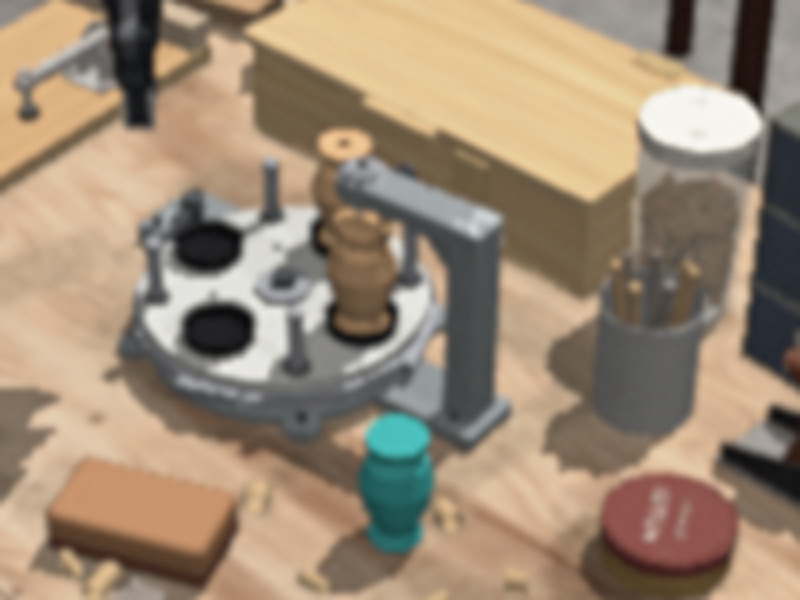

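View pics/w17.png

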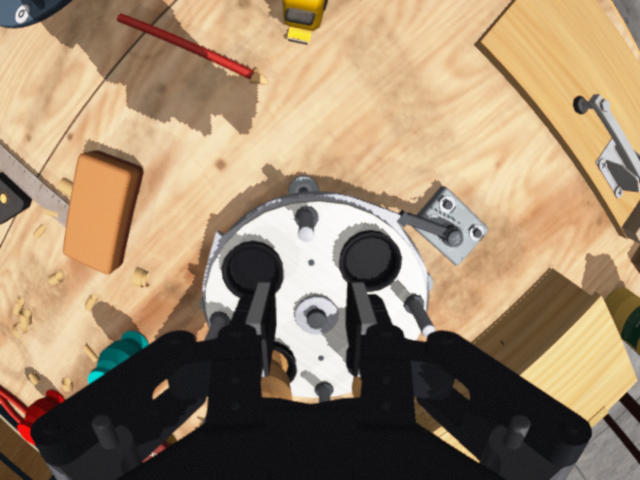

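```bash
python3 -c "
from h import *
cv2.imwrite('pics/c18.png',cv2.resize(cv2.imread('pics/w17.png')[160:290,330:500],(780,597),interpolation=cv2.INTER_CUBIC))
print(arm.state()['wrist_force'])"
```

```text
[ 0.38559752  0.06214426 -0.91585499]
```

View pics/c18.png

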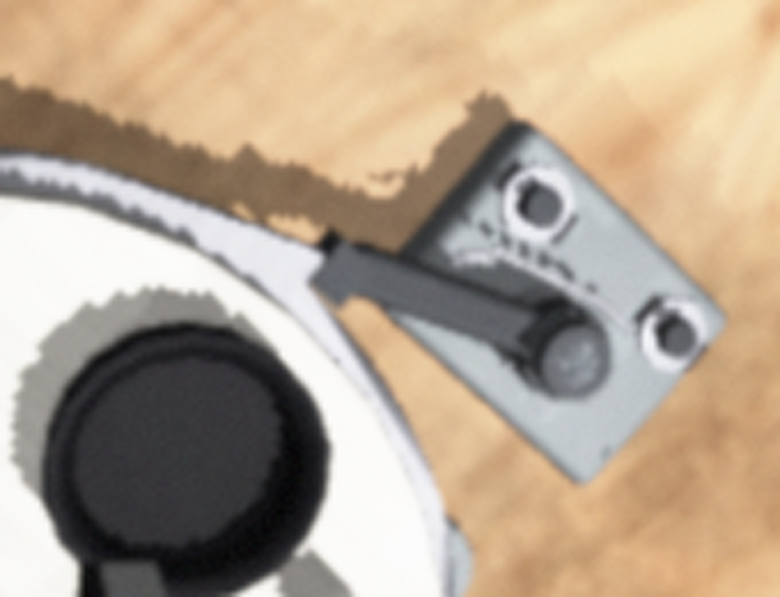

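The tooth face stands flush on the pawl's stop face at crop (315,270), the foot is upright under the guide, and the gripper is clear. I hand in.

```bash
python3 -c "
from h import *
print(arm.finish_job())"
```

```text
the job is handed in; nothing more can be done
None
```

The plain wooden foot is in the −x nest and waits under the drill guide, with the table turned one station and seated on the pawl. I handed the job in at about 26 s.

- **Loading:** I gripped the foot upright and lowered it into the nest. It touched the floor at the expected height with about 10 N. It stayed upright after I let go.
- **Turning:** I pushed the table anticlockwise at the back-left peg. The force peaked at about 9 N and dropped to about 1.3 N. The picture showed the pawl snapped in behind the next tooth.
- **Seating:** I crept back at under 5 mm/s near the stop until it was felt, then raised the force to 10.5 N at the peg. The net turn was about 83.4°; the pictures beforehand had suggested 83.5 to 84.5°.
- **Last checks:** The last pictures showed the tooth face flush on the pawl's stop face and the foot upright under the guide. The gripper was clear, with wrist force about zero. I touched none of the other things on the bench.

Two readings differed slightly. The wrist and top cameras put the foot about 2 to 3 mm apart, which the jaws took up. The base's yaw was only roughly measured, so I found the stop by feel. No check failed.

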